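# Park and lock the pusher of the bench slicer

### The job

Close the bench slicer for storage: press the flat spring-loaded stop plunger in its runway down with a fingertip and, while holding it down, push the white pusher along the runway over the plunger's crosspiece until it is fully home against the blade block, its fins between the blades. Then let go, so that the plunger springs up behind the pusher and locks it there. Only press and push: do not lift the pusher over the stop, keep off the blade block, and leave the things standing beside the slicer where they are.

Things in the scene. Friction and masses are not known exactly. Their poses are not given: they have to be found in the camera images.
- slicer: Bench slicer, fixed to the table: dark steel base plate with grey rails, 110 mm (own x) by 272 mm (own y, from -147 to +125 mm). The runway lies along own y; +y is the push direction, to the blades. Origin at table height on the runway's centre line, at the rear face of the plunger's crosspiece; z up. All y and z in these notes are in this frame.
- runway_end (a point): Where the pusher's feet stop: on the centre line at the blade block's sill, y = 76 mm, z = 16 mm. The pusher rides on two white runners (top z = 16 mm, 25 to 39 mm off the centre line) between side rails 79 mm apart inside, top z = 34 mm. The 50 mm between the runners is open down to z = 10 mm but for the plunger. Two small rear stops on the runners at y = -138 mm.
- stop_plunger (a joint): Travel of the stop plunger in m: 0 = sprung up, 0.010 = fully down (about 3 N); it springs back when let go. A flat T-shaped steel plate along the middle of the runway, y = -127 to +8 mm, 26 mm wide, top level all along: z = 24 mm up, 14 mm fully down. It may be pressed anywhere along its length, also by a finger that slides along it.
- plunger_pad (a point): Centre of the top face of the plunger's ribbed rear thumb pad, at y = -108 mm; the pad is 38 mm long (y) and 34 mm wide. It moves down with the plunger.
- crosspiece (a point): Centre of the top face of the plunger's crosspiece, the bar of the T at its front end: 48 mm wide, y = 0 to +8 mm. Up, it blocks the pusher's two feet in both directions; it must be more than 8 mm down for them to pass over it. A pusher standing over it keeps it down.
- pusher_mid (a point): Middle of the pusher at half its height (z = 36 mm), on the centre line; own +y to the blades. A loose white carriage, 0.9 kg (4 to 8 N to push), 77 mm wide, z = 16 to 54 mm; rear wall 30 mm behind this point, feet's front 30 mm ahead, then six 33 mm fins. Black bar across the top. Starts at y = -52 to -34 mm; home it is at +46 mm; the plunger can spring up behind it from +38 mm on.
- pusher_rear (a point): Middle of the pusher's upright flat rear wall (77 mm wide, z = 28 to 54 mm), the face to push. Below it, between the feet, is a tunnel 36 mm wide and open up to z = 28 mm, by which the pusher straddles the plunger; a finger standing on the plunger meets the wall above the tunnel.
- blade_block: The fixed blade block at the +y end of the slicer, same frame as the slicer: sill from y = 76 to 104 mm, five upright blades, bridge with top at z = 62 mm and two small black knobs to z = 67 mm. Not to be touched by the robot.
- lemon_1: A yellow lemon, 71 x 53 x 51 mm, lying loose beside the slicer; origin under its centre. To be left alone.
- tin_2: A low round tin, 86 mm across, 40 mm high, loose beside the slicer; origin at the centre of its underside. To be left alone.
- cup_stack_b: A stack of white paper portion cups, 57 mm across, 52 mm high, loose beside the slicer; origin at the centre of its underside. To be left alone.
There are look-alikes about, which are no part of the job. What is shaped like the part that bears pusher_mid but green or red is not meant.

How it is judged (in metres and radians):
On the way, in this order (a step that is already met when the one before it is completed fails the run):
1. the plunger is pressed down by the fingers while the pusher is still behind its crosspiece (value of joint stop_plunger above 0.007 m and contact force between the fingers and stop_plunger above 0.5 N and y of pusher_mid in the frame of slicer below -0.026 m), for 0.1 s.
2. the pusher has moved on over the crosspiece with the fingers still holding the plunger down (value of joint stop_plunger above 0.006 m and contact force between the fingers and stop_plunger above 0.3 N and y of pusher_mid in the frame of slicer above -0.024 m).
At the end, for the whole second after the job is handed in: the pusher sits flat in the runway, within 7 mm of the blade block's sill, at rest, and the plunger has sprung up behind it (within 2 mm of fully up) (y of pusher_mid in the frame of slicer above 0.039 m and z of pusher_mid in the frame of slicer below 0.039 m and angle between pusher_mid's own z axis and vertical below 0.05 rad and value of joint stop_plunger below 0.002 m and linear speed of pusher below 0.01 m/s); the robot touches nothing.
It fails at once if the pusher is lifted or tipped in the runway (z of pusher_mid in the frame of slicer above 0.043 m or angle between pusher_mid's own z axis and vertical above 0.15 rad).
It fails at once if the robot touches the blade block (contact force between any of the fingers, the arm and blade_block above 0.5 N).
It fails at once if a thing beside the slicer is moved by more than 20 mm or lifted (distance of any of lemon_1, tin_2, cup_stack_b from where it was at the start of the episode above 0.02 m).
It also fails if it takes over 37 s, if anything falls off the work surface, if the arm or the gripper's body presses on something with over 40 N, if the wrist force passes 120 N, or if a joint passes its speed limit or range.

### The arm

A 6-joint arm with a two-finger parallel gripper is mounted at the origin on a cart in front of the work surface, level with it; the furniture and walls round the work are solid. World frame = base frame: x ahead of the robot, y to its left, z up, the work surface at z = 0. Lengths are in m, angles in degrees, forces in N, time in s.
With the tool pointing down it reaches from about 0.4 to 0.825 m from the base axis. Payload 7 kg.
Tool frame: the origin (TCP) lies on the front face of the gripper's body, between the roots of the fingers; the fingertips stand 66 mm ahead of it and the grasp point (between the pads) lies 47 mm ahead of it; z points along the fingers, y is the line along which they close (so a half turn about z gives the same grasp; the last joint's range is limited). The gripper opens to 88 mm and grips with 3 to 60 N. Pads are 19 mm wide; open, the fingers measure 130 mm over their backs; the gripper's body (78 mm by 193 mm) begins 47 mm behind the grasp point.
Start: joints at [-51.904, 20.546, 0.682, 0, -70.136, -16.507], TCP at [0.248, -0.628, 0.292] pointing down, gripper open.
Joint ranges: [-176.03, 176.03], [-82.01, 121.73], [-58.28, 71.71], [-173.87, 95.51], [-174.79, -0.11], [-173.66, 173.66]. Speed limits (degrees/s): [136.94, 136.94, 172.46, 180, 180, 180].

### API

Orientations are given as [roll, pitch, yaw] about the fixed x, y, z axes, in that order (R = Rz(yaw) Ry(pitch) Rx(roll)).
In Python, from plant import ctrl gives the robot as it stands.
- The arm moves only by the tool send_rows, never from a script. Its argument "deltas" is a list of rows, each a list of 2 entries, a list of its own where there are three numbers: the shift along the tool's x, y, z each as a share of 800 mm, from -1 to 1, then the turn about the tool's z as a share of 90 degrees, from -1 to 1. A call has exactly 5 rows; each row is the pose to reach, as a shift and turn from the pose commanded when the call began, along the tool's axes at that moment; what a row does not reach only later rows make up. A row lasts 1/12 s, in which the tool goes at most 41.7 mm and 7.16 degrees, less where a joint would pass 70% of its speed; a pose out of reach is approached as far as the arm can. A call with a number of a shift or a turn outside -1 to 1 is refused whole. A call with a gripper value outside its range is refused whole. "gripper" is the opening, from 0 (shut) to 1 (fully open), set as the call begins (left out, the last holds). The fingers move at their own pace and stop on an object; the grip force is fixed at half the most. Time passes only in rows, so rows that repeat a pose let the fingers close, or fill a call up. It gives the time, the measured TCP pose, the force, the opening and the grip force at its end, in the units of the state.
- ctrl.get_obs(): the state, without advancing time (a new reading comes with each control period).
- ctrl.snapshot(name): name is "scene" or "top"; returns a dict with "color" (384x512x3 uint8, red, green, blue), "vertical_fov" (degrees; the focal length in pixels is half the picture's height over the tangent of half this angle, whatever the lens; pixels are square), "cx", "cy" (the principal point, pixels), "k1" (the pictures are not rectified: a ray, as slopes to the right and down, at radius r is drawn at 1 + k1 r^2 times it, then the intrinsics apply), "rvec" (rotation vector, rad) and "tvec" (3), from world to camera coordinates, as OpenCV has them. Camera axes: x right, y down, z forward; pixel columns grow to the right and rows downward; lengths in m; the calibration is good to about 2 mm. A picture is of the moment at which its call begins. There is no depth.
- ctrl.close_job(): hands the job in; it is judged then, once.
Trained networks look in a picture, given as the dict that the camera call returned (one of the last four; its "shot" number tells which), for a name from the list of things; names that differ only in an ending like _2 or _b are one class to them, and where a whole thing is asked for, a point or a joint stands for the part that bears it (a point fixed in the world has none). Each returns a list of dicts, best first, with "conf" (0 to 1); they miss things now and then, are a little off and sometimes report something else, mostly with a low value. They report only what shows in the picture. A call takes as long as a camera call. They do not tell look-alikes from the thing itself.
- ctrl.boxes_of(picture, thing): "xy" ([column, row] as shares, 0 to 1, of the picture: columns of its width, rows of its height, amid what is visible of it).
- ctrl.cut_out(picture, thing): "pixels" (384x512 bool, what is visible of it) and "xy" ([column, row] as shares, 0 to 1, of the picture: columns of its width, rows of its height, amid what is visible of it).
The state is a dict: "clock": time; "joint_pos": joint angles; "qvel": joint speeds; "tau": joint torques, N m; "tool_pos": TCP position; "orientation": TCP orientation; "force": force on the tool from outside, world axes, zero at the start; "moment": the same for the moment, N m; "opening": finger opening in m; "gripper_force": force on a finger pad.
Only numpy, scipy, OpenCV 4.12 (cv2) and the standard library are available. Lean on these libraries where they do the work, as an engineer would, in place of code of your own. Each camera call takes 0.05 s, during which the arm holds its last target. There are 200 camera calls.

## Working session

There is one attempt and no reset: what is moved stays moved. The work goes in short steps, Python scripts to look and compute and a tool call to move; the robot and the scene stay as the last step left them, time stands still between calls to the robot, and variables do not carry over. Pictures are saved under pics/ and viewed, at most 10 in all, crops included, and the job is handed in when it is done.

Besides the shell and the picture viewer there is one more tool, called after "Emit:" as name(argument=value, ...) on one line, values as JSON. send_rows: Moves the arm, as the interface text tells. Shift numbers are shares of 800 mm and turn numbers shares of 90 degrees, none past 1 either way. Its arguments: {"type":"object","properties":{"deltas":{"type":"array","items":{"type":"array"}},"gripper":{"type":"number"}},"required":["deltas"]}

```bash
ls; mkdir -p pics
cat > h.py <<'E'
import numpy as np,cv2,pickle
from plant import ctrl
def cam(p):
    f=p["color"].shape[0]/2/np.tan(np.radians(p["vertical_fov"])/2)
    K=np.array([[f,0,p["cx"]],[0,f,p["cy"]],[0,0,1.]]);d=np.array([p["k1"],0,0,0,0.])
    return K,d,np.array(p["rvec"],float),np.array(p["tvec"],float)
def ray(p,px,z):
    K,d,r,t=cam(p);R=cv2.Rodrigues(r)[0]
    u=cv2.undistortPoints(np.array(px,float).reshape(-1,1,2),K,d).reshape(-1,2)
    D=np.c_[u,np.ones(len(u))]@R;C=-R.T@t
    return C+D*((z-C[2])/D[:,2])[:,None]
def proj(p,X):
    K,d,r,t=cam(p);return cv2.projectPoints(np.array(X,float).reshape(-1,1,3),r,t,K,d)[0].reshape(-1,2)
E
python3 - <<'E'
from h import *
ps={}
for n in("scene","top"):
    p=ctrl.snapshot(n);ps[n]=p
    K,d,r,t=cam(p);print(n,K[0,0],d[0],-cv2.Rodrigues(r)[0].T@t)
    cv2.imwrite(f"pics/{n}0.png",p["color"][:,:,::-1])
    for th in("slicer","pusher_mid","stop_plunger","blade_block","lemon_1","tin_2","cup_stack_b"):
        print(th,[(round(b["conf"],2),[round(b["xy"][0]*512),round(b["xy"][1]*384)]) for b in ctrl.boxes_of(p,th)])
pickle.dump(ps,open("p0.pkl","wb"))
print(ctrl.get_obs())
E
```

```text
pics
scene 451.6402715423554 -0.15026909548976397 [-0.38326762 -0.59521558  0.61533789]
slicer [(0.93, [244, 207])]
pusher_mid [(0.75, [178, 182]), (0.63, [253, 198]), (0.16, [267, 183])]
stop_plunger [(0.51, [264, 217])]
blade_block [(0.57, [229, 181])]
lemon_1 [(0.56, [264, 178])]
tin_2 [(0.66, [265, 215]), (0.57, [293, 194])]
cup_stack_b [(0.85, [212, 205])]
top 406.07134525253355 -0.034997854984936634 [ 0.45860897 -0.0545676   1.00501064]
slicer [(0.85, [238, 194])]
pusher_mid [(0.98, [364, 251]), (0.78, [262, 202]), (0.66, [292, 169]), (0.6, [154, 192])]
stop_plunger [(0.82, [281, 210])]
blade_block [(0.97, [212, 173])]
lemon_1 [(0.69, [249, 141])]
tin_2 [(0.97, [290, 170])]
cup_stack_b [(0.95, [230, 240])]
{'clock': 0.8, 'joint_pos': array([-5.19033676e+01,  2.05420291e+01,  6.81350791e-01, -2.93867278e-04,
       -7.01361136e+01, -1.65076310e+01]), 'qvel': array([ 0.03472443,  0.06864211,  0.03401139, -0.03575497,  0.01048337,
       -0.05641457]), 'tau': array([ 8.98040053e-04, -5.82291377e+01,  2.93275470e+01,  7.00192183e+00,
        1.23795558e-02, -4.37345614e-05]), 'tool_pos': array([ 0.24833937, -0.62761906,  0.29220461]), 'orientation': array([-1.79997003e+02,  1.17656330e-03, -1.58411098e+02]), 'force': array([-0.03559814, -0.31494533,  0.07868819]), 'moment': array([0.02348733, 0.0050095 , 0.00017472]), 'gripper_force': 0.0, 'opening': 0.08743489383499509}
```

```bash
cd pics; python3 -c "
import cv2,numpy as np
a=cv2.imread('scene0.png');b=cv2.imread('top0.png')
cv2.imwrite('both0.png',cv2.resize(np.hstack([a,b]),(800,300),interpolation=cv2.INTER_AREA))"
```

```text
(no output)
```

View pics/top0.png

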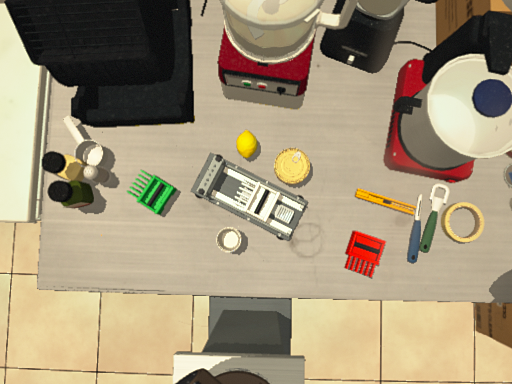

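View pics/scene0.png

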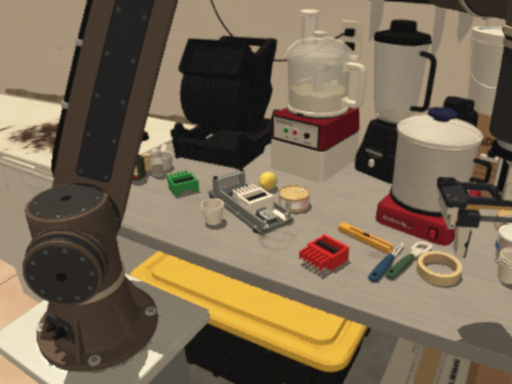

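The top view shows four candidates: a green look-alike at (154,192), a red one at (364,251), a false hit on the tin at (292,169), and the white carriage in the runway at (262,202). I choose the white carriage. Next is a close crop of it.

Run:
```python
from h import *
ps=pickle.load(open("p0.pkl","rb"));p=ps["top"]
c=p["color"][145:245,185:318,::-1]
cv2.imwrite("pics/crop.png",cv2.resize(c,None,fx=6,fy=6,interpolation=cv2.INTER_CUBIC))
for n,px,z in(("block",(212,173),.03),("plunger",(281,210),.024),("pusher",(262,202),.045),("lemon",(249,141),.025),("tin",(290,170),.04),("cup",(230,240),.05)):print(n,ray(p,[px],z).round(3))
```

```text
block [[0.59  0.075 0.03 ]]
plunger [[ 0.505 -0.094  0.024]]
pusher [[ 0.522 -0.048  0.045]]
lemon [[ 0.672 -0.012  0.025]]
tin [[ 0.601 -0.113  0.04 ]]
cup [[0.43  0.025 0.05 ]]
```

View pics/crop.png

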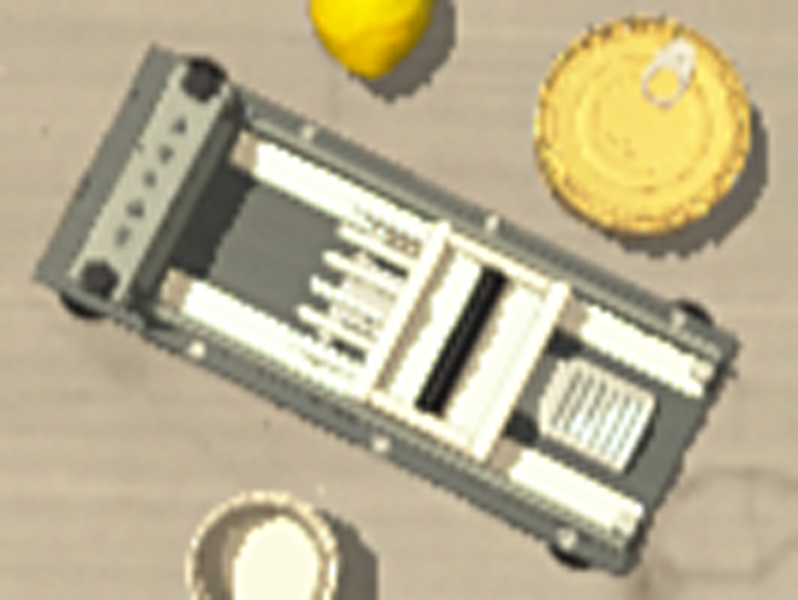

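The crop shows the white pusher with its black bar at crop (462,340). The ribbed thumb pad is at (603,413) and the blade block at upper left. The tin, lemon and cup are clear of the runway. Now I fit the slicer pose.

Run:
```python
from h import *
from scipy.optimize import least_squares
ps=pickle.load(open("p0.pkl","rb"));p=ps["top"]
U=np.array([(155,45),(38,282),(738,340),(625,573),(603,413)],float)
px=(U+.5)/6-.5+[185,145]
L=np.array([(55,125,10),(-55,125,10),(55,-147,10),(-55,-147,10),(0,-108,24)])/1e3
def W(v,L):
    c,s=np.cos(v[2]),np.sin(v[2]);return np.c_[v[0]+c*L[:,0]-s*L[:,1],v[1]+s*L[:,0]+c*L[:,1],L[:,2]]
s=least_squares(lambda v:(proj(p,W(v,L))-px).ravel(),[.54,-.02,1.])
v=s.x;print(v[:2],np.degrees(v[2]));print(s.fun.reshape(-1,2).round(2))
np.save("slicer.npy",v)
def loc(U,z):
    X=ray(p,(np.array(U,float)+.5)/6-.5+[185,145],z)[:,:2]-v[:2];c,s_=np.cos(v[2]),np.sin(v[2])
    return (X@np.array([[c,-s_],[s_,c]])*1e3).round(1)
print("rear wall top corners",loc([(572,285),(485,460)],.054),"front top",loc([(442,225),(365,393)],.054))
print("bar",loc([(462,340)],.06),"pad",loc([(603,413)],.024),"knobs",loc([(205,78),(100,280)],.067))
for y in(-127,-108,-80,0,76):print(y,W(v,np.array([[0,y/1e3,.024]])).round(4))
# scene check
q=ps["scene"];img=q["color"][:,:,::-1].copy()
for l in([0,-.108,.024],[0,.125,.01],[55e-3,-.147,.01],[-55e-3,-.147,.01],[.055,.125,.01],[-.055,.125,.01]):
    a=proj(q,W(v,np.array([l])))[0];print(l,a.round(1))
    cv2.circle(img,tuple(int(round(k*16)) for k in a),16,(0,0,255),-1,shift=4)
cv2.imwrite("pics/sc.png",cv2.resize(img[160:245,190:315],None,fx=6,fy=6,interpolation=cv2.INTER_CUBIC))
```

```text
[ 0.54270309 -0.00563957] -25.03443736968937
[[-0.14 -0.15]
 [-0.99 -0.23]
 [ 1.15 -0.58]
 [ 0.19  0.92]
 [-0.22 -0.  ]]
rear wall top corners [[ 38.1 -74.6]
 [-38.4 -74.6]] front top [[ 36.5 -18.4]
 [-36.  -21. ]]
bar [[ -0.8 -45.9]] pad [[   0.2 -108.5]] knobs [[ 45.6  89.3]
 [-43.   89.8]]
-127 [[ 0.489  -0.1207  0.024 ]]
-108 [[ 0.497  -0.1035  0.024 ]]
-80 [[ 0.5089 -0.0781  0.024 ]]
0 [[ 0.5427 -0.0056  0.024 ]]
76 [[0.5749 0.0632 0.024 ]]
[0, -0.108, 0.024] [269.  213.8]
[0, 0.125, 0.01] [223.1 185.8]
[0.055, -0.147, 0.01] [294.9 218.2]
[-0.055, -0.147, 0.01] [260.2 231.7]
[0.055, 0.125, 0.01] [238.7 180.9]
[-0.055, 0.125, 0.01] [206.9 190.8]
```

View pics/sc.png

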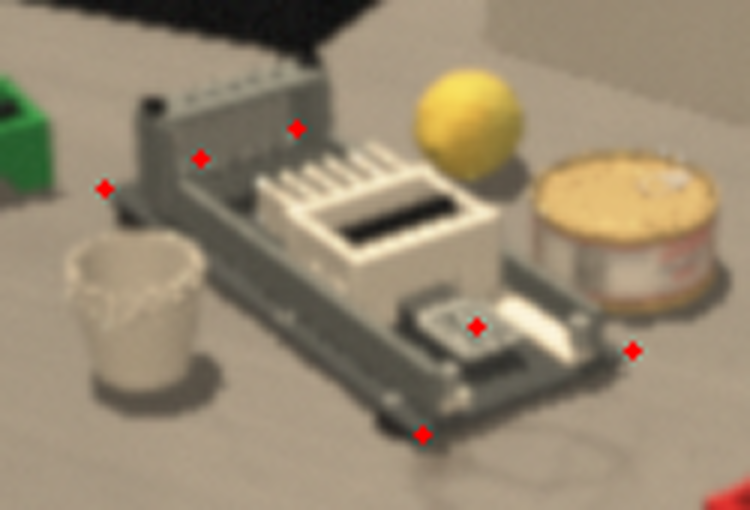

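The overlay agrees with the scene image: the pad dot falls on the pad and the corners fit within about 2 px. The pusher is at y ≈ -45 mm, inside the stated range. Plan: shut the fingers, turn to yaw -115 so the tool's x axis lies along the runway, and press at y = -106 mm.

```bash
cat > go.py <<'E'
import sys
from h import *
v=np.load("slicer.npy")
def go(y,ztip,x=0):
    o=ctrl.get_obs();c,s=np.cos(v[2]),np.sin(v[2])
    y/=1e3;x/=1e3
    T=np.array([v[0]+c*x-s*y,v[1]+s*x+c*y,ztip/1e3+.066])
    r,pi,ya=np.radians(o["orientation"])
    R=cv2.Rodrigues(np.array([0,0,ya]))[0]@np.diag([1,-1,-1])
    d=T-o["tool_pos"];turn=(np.degrees(v[2])-90-np.degrees(ya)+180)%360-180
    e=o["tool_pos"]-np.array([v[0],v[1],0])
    print("t",o["clock"],"shift mm",(R.T@d*1e3).round(1),"share",(R.T@d/.8).round(4),"turn",turn.round(2),(turn/90).round(4))
    print("now own x,y,ztip mm",((c*e[0]+s*e[1])*1e3).round(1),((-s*e[0]+c*e[1])*1e3).round(1),(e[2]*1e3-66).round(1),"force",o["force"].round(1))
go(*map(float,sys.argv[1:]))
E
python3 go.py -106 60
```

```text
t 0.8 shift mm [-425.5  397.2  166.2] share [-0.5319  0.4965  0.2078] turn 43.38 0.482
now own x,y,ztip mm -3.5 -688.1 226.2 force [-0.  -0.3  0.1]
```

Emit:
send_rows(deltas=[[[-0.035, 0.033, 0.008], -0.07], [[-0.07, 0.066, 0.016], -0.14], [[-0.105, 0.099, 0.024], -0.21], [[-0.14, 0.132, 0.032], -0.28], [[-0.175, 0.165, 0.04], -0.35]], gripper=0)

```text
clock: 1.22
tool_pos: [0.3302, -0.4519, 0.26]
orientation: [-180.0, -0.0, -126.6]
force: [0.6, 0.7, -0.1]
opening: 0.0597
gripper_force: 0.0
```

```bash
python3 go.py -106 60
```

```text
t 1.2167 shift mm [-381.    74.4  134. ] share [-0.4763  0.093   0.1675] turn 11.59 0.1288
now own x,y,ztip mm -3.7 -494.2 194.0 force [ 0.6  0.7 -0.1]
```

Emit:
send_rows(deltas=[[[-0.047, 0.009, 0.016], -0.05], [[-0.094, 0.018, 0.032], -0.1], [[-0.141, 0.027, 0.048], -0.129], [[-0.188, 0.036, 0.064], -0.129], [[-0.235, 0.045, 0.08], -0.129]], gripper=0)

```text
clock: 1.63
tool_pos: [0.4146, -0.2798, 0.1961]
orientation: [-179.9, 0.0, -115.3]
force: [0.7, -1.0, -0.5]
opening: 0.0269
gripper_force: 0.0
```

```bash
python3 go.py -106 60
```

```text
t 1.6333 shift mm [-196.6    0.8   70.1] share [-0.2457  0.001   0.0876] turn 0.25 0.0028
now own x,y,ztip mm -0.1 -302.6 130.1 force [ 0.7 -1.  -0.5]
```

Emit:
send_rows(deltas=[[[-0.049, 0, 0.0175], 0], [[-0.098, 0, 0.035], 0], [[-0.147, 0, 0.0525], 0], [[-0.196, 0, 0.07], 0], [[-0.24, 0, 0.087], 0]], gripper=0)

```text
clock: 2.05
tool_pos: [0.497, -0.1057, 0.1264]
orientation: [-179.9, 0.0, -115.3]
force: [0.4, -0.7, 0.3]
opening: 0.0006
gripper_force: 0.0
```

Emit:
send_rows(deltas=[[[0, 0, 0], 0], [[0, 0, 0], 0], [[0, 0, 0], 0], [[0, 0, 0], 0], [[0, 0, 0], 0]])

```text
clock: 2.47
tool_pos: [0.496, -0.1087, 0.1271]
orientation: [-180.0, 0.0, -115.4]
force: [-0.2, 1.0, -0.1]
opening: 0.0003
gripper_force: 0.0
```

```bash
python3 go.py -106 26
python3 - <<'E'
from h import *
p=ctrl.snapshot("scene");a=p["color"][130:245,170:320,::-1]
p=ctrl.snapshot("top");b=p["color"][145:260,185:335,::-1]
cv2.imwrite("pics/near.png",cv2.resize(np.hstack([a,b]),None,fx=2.66,fy=2.66,interpolation=cv2.INTER_CUBIC))
E
```

```text
t 2.4667 shift mm [-7.2  1.3 35.1] share [-0.009   0.0016  0.0439] turn 0.34 0.0038
now own x,y,ztip mm 1.3 -113.2 61.1 force [-0.2  1.  -0.1]
```

View pics/near.png

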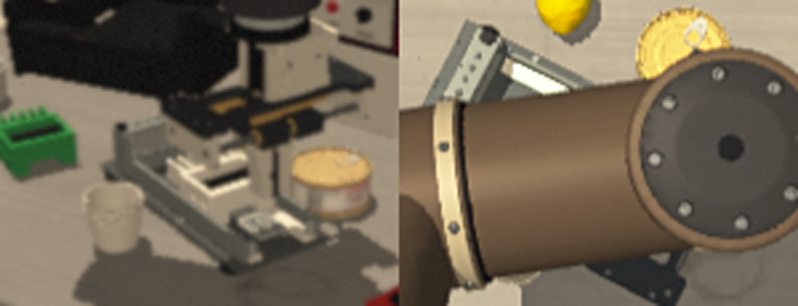

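The scene half shows the shut fingers above the pad, tip near full-image (271,208), with body and elbow clear of the cup and tin. I'll go down to just above the pad.

Emit:
send_rows(deltas=[[[-0.002, 0.0005, 0.01], -0.001], [[-0.004, 0.001, 0.02], -0.002], [[-0.006, 0.0016, 0.03], -0.004], [[-0.008, 0.0016, 0.04], -0.004], [[-0.008, 0.0016, 0.04], -0.004]])

```text
clock: 2.98
tool_pos: [0.4967, -0.1014, 0.0924]
orientation: [179.8, -0.1, -114.9]
force: [-0.4, 0.8, -0.7]
opening: 0.0002
gripper_force: 0.0
```

Emit:
send_rows(deltas=[[[0, 0, 0], 0], [[0, 0, 0], 0], [[0, 0, 0], 0], [[0, 0, 0], 0], [[0, 0, 0], 0]])

```text
clock: 3.4
tool_pos: [0.4979, -0.1015, 0.0949]
orientation: [-180.0, 0.0, -114.9]
force: [-1.3, -0.1, -0.3]
opening: 0.0003
gripper_force: 0.0
```

```bash
python3 go.py -106 14.5
python3 - <<'E'
from h import *
o=ctrl.get_obs();p=ctrl.snapshot("scene");t=o["tool_pos"]-[0,0,.066]
q=proj(p,[t])[0];print(q)
a=p["color"][:,:,::-1].copy();cv2.circle(a,tuple(int(round(k*16)) for k in q),12,(0,0,255),-1,shift=4)
cv2.imwrite("pics/n2.png",cv2.resize(a[180:240,225:305],None,fx=8,fy=8,interpolation=cv2.INTER_CUBIC))
E
```

```text
t 3.4 shift mm [ 0.2 -0.  14.4] share [ 0.0002 -0.      0.018 ] turn -0.1 -0.0011
now own x,y,ztip mm -0.0 -105.8 28.9 force [-1.3 -0.1 -0.3]
[268.45015103 211.80145655]
```

View pics/n2.png

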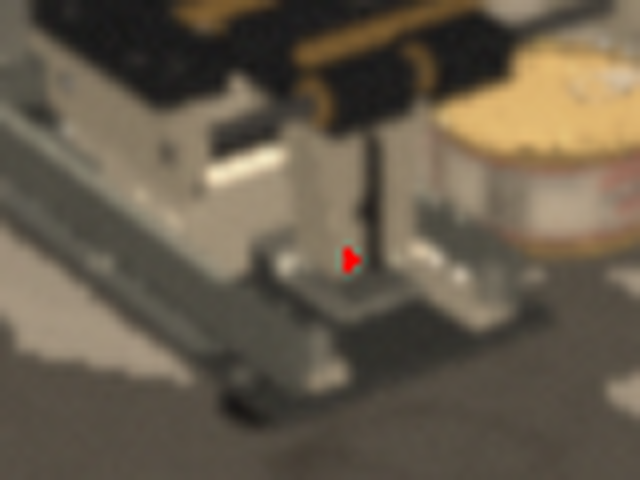

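The tip stands centred over the pad between the runners, with the projected tip at (268,212). I'll press now.

Emit:
send_rows(deltas=[[[0, 0, 0.005], 0], [[0, 0, 0.01], 0], [[0, 0, 0.014], 0], [[0, 0, 0.018], 0], [[0, 0, 0.018], 0]])

```text
clock: 3.87
tool_pos: [0.4982, -0.1015, 0.0799]
orientation: [-180.0, 0.0, -114.9]
force: [1.0, -0.2, 2.9]
opening: 0.0003
gripper_force: 1.3
```

Emit:
send_rows(deltas=[[[0, 0, 0], 0], [[0, 0, 0], 0], [[0, 0, 0], 0], [[0, 0, 0], 0], [[0, 0, 0], 0]])

```text
clock: 4.28
tool_pos: [0.498, -0.1015, 0.0803]
orientation: [-180.0, 0.0, -114.9]
force: [2.9, 0.3, 2.3]
opening: 0.0001
gripper_force: 1.3
```

```bash
python3 go.py -86 14.5
```

```text
t 4.2833 shift mm [-19.8   0.   -0.2] share [-0.0247  0.     -0.0003] turn -0.1 -0.0011
now own x,y,ztip mm 0.0 -105.8 14.3 force [2.9 0.3 2.3]
```

The force is about 2.5 N and the tip is at 14.3 mm, so the plunger is down. I'll slide forward to the wall and push.

Emit:
send_rows(deltas=[[[-0.005, 0, 0], 0], [[-0.01, 0, 0], 0], [[-0.015, 0, 0], 0], [[-0.02, 0, 0], 0], [[-0.025, 0, 0], 0]])

```text
clock: 4.7
tool_pos: [0.5059, -0.0831, 0.08]
orientation: [180.0, -0.0, -114.9]
force: [-0.2, -1.1, 3.0]
opening: 0.0003
gripper_force: 1.3
```

Emit:
send_rows(deltas=[[[-0.005, 0, 0], 0], [[-0.01, 0, 0], 0], [[-0.015, 0, 0], 0], [[-0.02, 0, 0], 0], [[-0.025, 0, 0], 0]])

```text
clock: 5.12
tool_pos: [0.5133, -0.066, 0.08]
orientation: [179.9, -0.1, -115.0]
force: [-3.5, -9.2, 6.2]
opening: 0.0006
gripper_force: 5.3
```

```bash
python3 go.py 5 14.3
```

```text
t 5.1167 shift mm [-72.1  -1.2  -0.3] share [-0.0901 -0.0015 -0.0004] turn -0.08 -0.0009
now own x,y,ztip mm -1.1 -67.1 14.0 force [-3.5 -9.2  6.2]
```

Emit:
send_rows(deltas=[[[-0.005, -0.0003, 0], 0], [[-0.01, -0.0006, 0], 0], [[-0.015, -0.001, 0], 0], [[-0.02, -0.001, 0], 0], [[-0.025, -0.001, 0], 0]])

```text
clock: 5.53
tool_pos: [0.5221, -0.0483, 0.08]
orientation: [179.8, -0.2, -115.0]
force: [-4.6, -9.4, 7.7]
opening: 0.0005
gripper_force: 5.4
```

Emit:
send_rows(deltas=[[[-0.005, 0, 0], 0], [[-0.01, 0, 0], 0], [[-0.015, 0, 0], 0], [[-0.02, 0, 0], 0], [[-0.025, 0, 0], 0]])

```text
clock: 5.95
tool_pos: [0.5305, -0.0303, 0.08]
orientation: [179.9, -0.2, -115.0]
force: [-4.5, -9.6, 8.0]
opening: 0.0005
gripper_force: 5.5
```

```bash
python3 go.py 5 14.3
```

```text
t 5.95 shift mm [-32.5  -0.6  -0.3] share [-0.0406 -0.0008 -0.0004] turn -0.07 -0.0008
now own x,y,ztip mm -0.6 -27.5 14.0 force [-4.5 -9.6  8. ]
```

Emit:
send_rows(deltas=[[[-0.005, 0, 0], 0], [[-0.01, 0, 0], 0], [[-0.015, 0, 0], 0], [[-0.02, 0, 0], 0], [[-0.025, 0, 0], 0]])

```text
clock: 6.37
tool_pos: [0.5389, -0.0122, 0.08]
orientation: [179.8, -0.2, -115.0]
force: [-5.0, -9.8, 7.1]
opening: 0.0004
gripper_force: 5.6
```

Emit:
send_rows(deltas=[[[-0.003, 0, 0], 0], [[-0.006, 0, 0], 0], [[-0.009, 0, 0], 0], [[-0.012, 0, 0], 0], [[-0.012, 0, 0], 0]])

```text
clock: 6.78
tool_pos: [0.5432, -0.0033, 0.08]
orientation: [179.9, -0.2, -115.0]
force: [-3.5, -7.7, 7.2]
opening: 0.0004
gripper_force: 4.4
```

```bash
python3 go.py 5.5 14.3
```

```text
t 6.7833 shift mm [-3.2 -0.6 -0.3] share [-0.004  -0.0007 -0.0004] turn -0.08 -0.0009
now own x,y,ztip mm -0.6 2.3 14.0 force [-3.5 -7.7  7.2]
```

Emit:
send_rows(deltas=[[[-0.001, 0, 0], 0], [[-0.002, 0, 0], 0], [[-0.003, 0, 0], 0], [[-0.004, 0, 0], 0], [[-0.005, 0, 0], 0]])

```text
clock: 7.2
tool_pos: [0.5446, -0.0002, 0.08]
orientation: [179.9, -0.2, -115.0]
force: [-4.9, -10.3, 7.8]
opening: 0.001
gripper_force: 5.7
```

```bash
python3 go.py 5.5 14.3
```

```text
t 7.2 shift mm [ 0.3 -0.6 -0.3] share [ 0.0004 -0.0007 -0.0004] turn -0.07 -0.0008
now own x,y,ztip mm -0.6 5.8 14.0 force [ -4.9 -10.3   7.8]
```

The pusher is at about 45 mm. I'll back the finger off the wall first, then rise.

Emit:
send_rows(deltas=[[[0.003, 0, 0], 0], [[0.006, 0, 0], 0], [[0.009, 0, 0], 0], [[0.012, 0, 0], 0], [[0.012, 0, 0], 0]])

```text
clock: 7.62
tool_pos: [0.5427, -0.0075, 0.0804]
orientation: [-179.9, 0.0, -114.9]
force: [1.5, 1.5, 2.9]
opening: 0.0005
gripper_force: 1.3
```

Emit:
send_rows(deltas=[[[0, 0, -0.01], 0], [[0, 0, -0.02], 0], [[0, 0, -0.035], 0], [[0, 0, -0.06], 0], [[0, 0, -0.09], 0]])

```text
clock: 8.03
tool_pos: [0.541, -0.0079, 0.1522]
orientation: [179.8, -0.1, -115.0]
force: [1.4, -0.3, -0.2]
opening: 0.0004
gripper_force: 0.0
```

Emit:
send_rows(deltas=[[[0.03, 0, -0.04], 0], [[0.06, 0, -0.08], 0], [[0.1, 0, -0.1], 0], [[0.15, 0, -0.1], 0], [[0.2, 0, -0.1], 0]])

```text
clock: 8.45
tool_pos: [0.4741, -0.1535, 0.2343]
orientation: [-179.9, 0.1, -114.9]
force: [1.2, 0.2, -0.9]
opening: 0.0007
gripper_force: 0.0
```

Emit:
send_rows(deltas=[[[0.05, 0, 0], 0], [[0.1, 0, 0], 0], [[0.15, 0, 0], 0], [[0.2, 0, 0], 0], [[0.2, 0, 0], 0]])

```text
clock: 8.87
tool_pos: [0.4038, -0.3019, 0.2325]
orientation: [179.9, -0.0, -115.2]
force: [1.4, 0.6, -0.3]
opening: 0.0005
gripper_force: 0.0
```

Run:
```python
from h import *
p=ctrl.snapshot("scene");a=p["color"][150:240,190:310,::-1]
p=ctrl.snapshot("top");b=p["color"][150:240,190:310,::-1]
cv2.imwrite("pics/end.png",cv2.resize(np.hstack([a,b]),None,fx=3.33,fy=3.33,interpolation=cv2.INTER_CUBIC))
```

```text
(no output)
```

View pics/end.png

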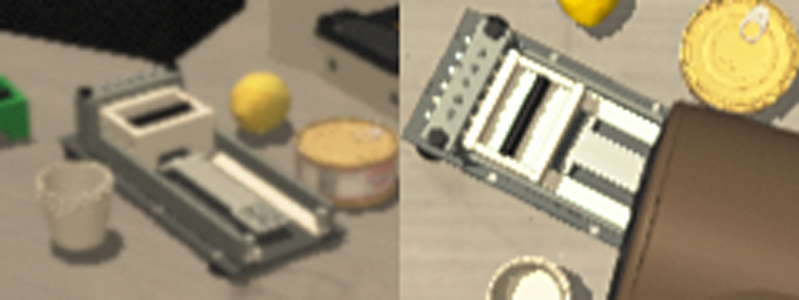

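Run:
```python
from h import *
v=np.load("slicer.npy");p=ctrl.snapshot("top")
c,s=np.cos(v[2]),np.sin(v[2])
X=ray(p,[(190+(584-400)/3.33,150+66/3.33),(190+(542-400)/3.33,150+181/3.33)],.054)[:,:2]-v[:2]
print((X@np.array([[c,-s],[s,c]])*1e3).round(1))
b=p["color"][155:215,200:275,::-1];q=pickle.load(open("p0.pkl","rb"))
cv2.imwrite("pics/end2.png",cv2.resize(b,None,fx=9,fy=9,interpolation=cv2.INTER_CUBIC))
```

```text
[[ 48.9  22.2]
 [-37.4  11.9]]
```

View pics/end2.png

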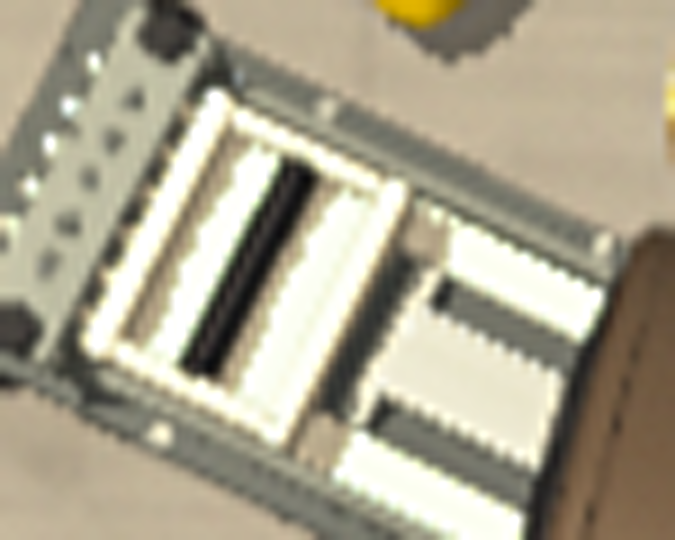

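The pusher sits against the block with its fins through the blades. The crosspiece stands lit behind its rear wall at crop (400,340), and the neighbours are unmoved. I'm handing in.

```bash
python3 -c "
from plant import ctrl
print(ctrl.close_job())"
```

```text
the job is handed in; nothing more can be done
None
```

I pushed the pusher home to y ≈ 45 mm with the plunger held down, then let go. In the last pictures the plunger looks sprung up behind it and the things beside the slicer unmoved; I handed the job in, and no verdict came back.

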